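# Take the test weight off the safety hook

### The job

Take the test weight off the safety hook: with the weight's own bail, press the sprung keeper back until the bail clears the hook's lip, then lift it up over the lip and off. Lower the weight into the round holder and leave it standing upright in it; do not drop it, do not push the keeper with the fingers, and leave the loose parts lying about where they are.

Things in the scene. Friction and masses are not known exactly. Their poses are not given: they have to be found in the camera images.
- test_weight: bright steel weight, 0.35-0.7 kg: cylinder 48 mm across, 40 mm high, with a rigid upright bail (inverted U of 9 mm bar) on top; 129 mm high overall. Origin: centre of its underside, z up. Bail in the y-z plane: legs centred at y = +-21.5 mm (52 mm over the outside), straight to z = 118 mm, then sloping corners to the level top bar. Can be gripped from above across the outside of the legs
- bail_bar (a point): centre of the bail's level top bar (along the weight's y, 9 mm thick), 124.5 mm above the weight's underside; 80 mm are free between the weight's top face and the bar's underside. The weight hangs by this bar on the hook arm, under the lip, at about x = -30 mm of hook_stand, its underside 50 mm above the bench
- hook_stand: fixed grey stand with a dark steel hook pointing along its own -x; nothing above it. Origin: centre of the underside of its base (150 x 90 x 10 mm), z up. In its frame: post x = 45 to 69 mm, up to z = 170 mm; level arm 12 mm wide, z = 156 to 170 mm; at its end an upright nose, x = -46 to -37 mm, 192 mm high; a lug under the arm at x = -21 to 1 mm reaches down to z = 129 mm
- lip_tip (a point): end of the hook's lip, which reaches back from the top of the nose towards the post: at x = -24 mm, z = 188.5 mm of hook_stand; lip underside z = 185 mm, top z = 192 mm (the stand's highest point), 12 mm wide. The bar gets up past the lip only with its centre behind x = -19.5 mm (towards the post)
- keeper (a joint): sprung keeper, a bright steel gate 22 mm wide astride the arm behind the bar: angle 0 shut, 0.6 fully back. Pin across the arm at x = -12, z = 136 mm of hook_stand; its top swings to the post (+x). Shut, its face is at x = -20.5 mm, top z = 190 mm; 0.25 rad moves the face back about 10 mm at the bar. 4 N at the bar starts it, 6 N at 0.3 rad; springs shut by itself
- holder: fixed round aluminium holder, open at the top: outside 80 mm at the foot, 72 mm at the rim, 20 mm high; inside 60 mm in diameter, inner floor 6 mm above its underside. Origin: centre of its underside on the bench, z up
- flange_nut: loose bystander: steel flanged nut, 42 x 42 x 22 mm, on the bench; origin at the centre of its underside
- wheel_bolt: loose bystander: steel bolt standing on its head, 31 x 27 x 58 mm; origin at the centre of its underside
- pliers_blue: loose bystander: pliers with blue grips, 182 mm long, 12 mm high, lying on the bench; origin at the centre of its underside

How it is judged:
By the outcome, as a careful person would: the job done as asked, in the order asked, and still so for the second after the job is handed in, with the robot touching nothing.
It also fails if it takes over 53 s, if anything falls off the work surface, if the arm or the gripper's body presses on something with over 40 N, if the wrist force passes 120 N, or if a joint passes its speed limit or range.

### The arm

A 7-joint arm with a two-finger parallel gripper is mounted at the origin on a cart in front of the work surface, level with it; the furniture and walls round the work are solid. World frame = base frame: x ahead of the robot, y to its left, z up, the work surface at z = 0. Lengths are in m, angles in rad, forces in N, time in s.
With the tool pointing down it reaches from about 0.425 to 0.875 m from the base axis. Payload 4.7 kg.
Tool frame: the origin (TCP) lies midway between the tips of the shut fingers; the grasp point (between the pads) lies 19 mm behind it; z points along the fingers, y is the line along which they close (so a half turn about z gives the same grasp; the last joint's range is limited). The gripper opens to 87 mm and grips with 3 to 60 N. Pads are 19 mm wide; open, the fingers measure 117 mm over their backs; the gripper's body (75 mm by 190 mm) begins 51 mm behind the grasp point.
Start: joints at [1.26, 0.321, -0.07, 1.45, 0.023, 1.371, -0.057], TCP at [0.207, -0.616, 0.223] pointing down, gripper open.
Joint ranges: [-2.86, 2.86], [-0.3, 2.09], [-1.38, 1.24], [0.06, 2.45], [-1.56, 4.7], [0.09, 2.05], [-2.69, 2.69]. Speed limits (rad/s): [2.57, 2.57, 3.14, 3.14, 3.14, 3.14, 3.14].

### API

Orientations are given as a rotation vector (axis times angle).
In Python, from bench import ctrl gives the robot as it stands. The module is installed in compiled form; this text tells all that it offers.
- The arm moves only by the shell command python3 -m handwheel 'ROWS' [FORCE]. ROWS is JSON, a list of rows, each a list of 7 numbers: the finger opening in m, from 0 to 0.087, then the shift along the tool's x, y, z in m, then the turn, a rotation vector about the tool's x, y, z in degrees. A call has 1 to 12 rows; each row shifts and turns the commanded pose from where the row before left it, along the tool's axes as they then stand; what a row does not reach is not made up. A row lasts 1/8 s, in which the tool goes at most 62.5 mm and 10.7 degrees, less where a joint would pass 70% of its speed; a pose out of reach is approached as far as the arm can. A call is refused whole if a number of a shift passes 0.0625 or a number of a turn 10.7, either way. A call with a gripper value outside its range is refused whole. The fingers move at their own pace and stop on an object; FORCE is the grip in N (left out, the last holds). Time passes only in rows, so rows that do not move let the fingers close. It gives the time, the measured TCP pose, the force, the opening and the grip force at its end, in the units of the state.
- ctrl.get_state(): the state, without advancing time (a new reading comes with each control period).
- ctrl.get_image(name): name is "scene" or "top" or "wrist"; returns (picture, depth): 480x640x3 uint8, blue, green, red; 480x640 float32, m along the optical axis (not along the pixel's ray), 0 where there is no reading.
- ctrl.camera_info(name): a dict with "intrinsics" (3x3 intrinsics, pixels), "R" (3x3) and "t" (3): a world point X has camera coordinates R X + t. Camera axes: x right, y down, z forward; pixel columns grow to the right and rows downward; lengths in m; the calibration is good to about 2 mm. A picture is of the moment at which its call begins: read the wrist's pose just before it. camera_info takes no time and is no camera call; for the wrist camera it gives the pose at the moment of the call.
- ctrl.close_job(): hands the job in; it is judged then, once.
The state is a dict: "time": time; "joint_positions": joint angles; "qd": joint speeds; "joint_torque": joint torques, N m; "position": TCP position; "tool_rot": TCP orientation; "ft_force": force on the tool from outside, world axes, zero at the start; "torque": the same for the moment, N m; "grip_width": opening from 0.0 (shut) to 1.0 (fully open); "grip_force": force on a finger pad.
Only numpy, scipy, OpenCV 4.12 (cv2) and the standard library are available. Lean on these libraries where they do the work, as an engineer would, in place of code of your own. Each camera call takes 0.05 s, during which the arm holds its last target. There are 200 camera calls.

## Working session

There is one attempt and no reset: what is moved stays moved. The work goes in short steps, Python scripts to look and compute and a shell command to move; the robot and the scene stay as the last step left them, time stands still between calls to the robot, and variables do not carry over. Pictures are saved under pics/ and viewed, at most 12 in all, crops included, and the job is handed in when it is done.

```bash
mkdir -p pics
cat > h.py <<'E'
from bench import ctrl
import numpy as np, cv2
from scipy.spatial.transform import Rotation as R
def snap(n,f):
    im,d=ctrl.get_image(n); cv2.imwrite(f'pics/{f}.png',im); np.save(f'pics/{f}.npy',d); return im,d
def pts(n,d,ci=None):
    ci=ci or ctrl.camera_info(n);K=np.array(ci['intrinsics']);v,u=np.mgrid[:480,:640]
    c=np.stack([(u-K[0,2])/K[0,0]*d,(v-K[1,2])/K[1,1]*d,d],-1)
    return (c-np.array(ci['t']))@np.array(ci['R'])
def st():
    s=ctrl.get_state(); print(round(s['time'],2),np.round(s['position'],4),np.round(R.from_rotvec(s['tool_rot']).as_matrix(),3).tolist(),np.round(s['ft_force'],1),s['grip_width'],s['grip_force']); return s
E
python3 - <<'E'
from h import *
s=st(); print(s['joint_positions'])
for n in('top','scene'): snap(n,n+'0'); ci=ctrl.camera_info(n); print(n,ci)
E
```

```text
0.0 [ 0.2072 -0.6155  0.2215] [[0.948, 0.319, -0.001], [0.319, -0.948, 0.002], [-0.0, -0.002, -1.0]] [-0.4 -0.5  0.1] 1.0039306852890992 0.0
[ 1.26015056  0.32180885 -0.07008656  1.45168054  0.02254918  1.37081492
 -0.0568998 ]
top {'intrinsics': array([[501.90365211,   0.        , 323.59315054],
       [  0.        , 501.90365211, 244.58519923],
       [  0.        ,   0.        ,   1.        ]]), 'R': array([[-0.02191893, -0.99968253,  0.01242565],
       [-0.99837497,  0.02123295, -0.05288278],
       [ 0.05260216, -0.0135646 , -0.99852342]]), 't': array([-0.16237249,  0.56688187,  1.08043686])}
scene {'intrinsics': array([[562.1023657 ,   0.        , 310.87811486],
       [  0.        , 562.1023657 , 239.18018147],
       [  0.        ,   0.        ,   1.        ]]), 'R': array([[-0.62024773, -0.7842673 ,  0.01474992],
       [-0.612789  ,  0.47272198, -0.63326422],
       [ 0.4896758 , -0.40181928, -0.77379511]]), 't': array([0.24663433, 0.51791242, 1.19692226])}
```

View pics/top0.png

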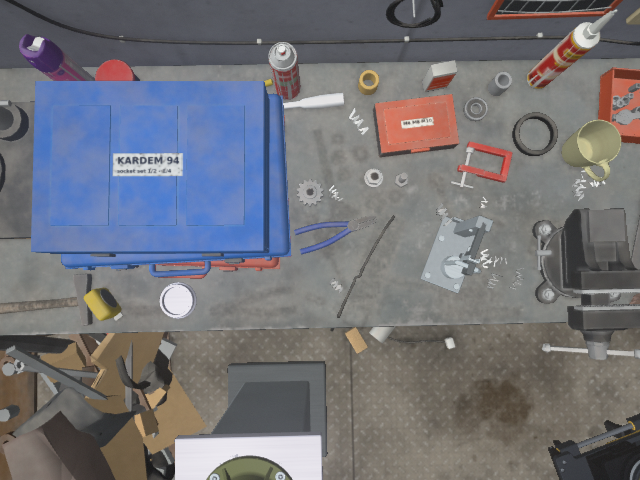

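View pics/scene0.png

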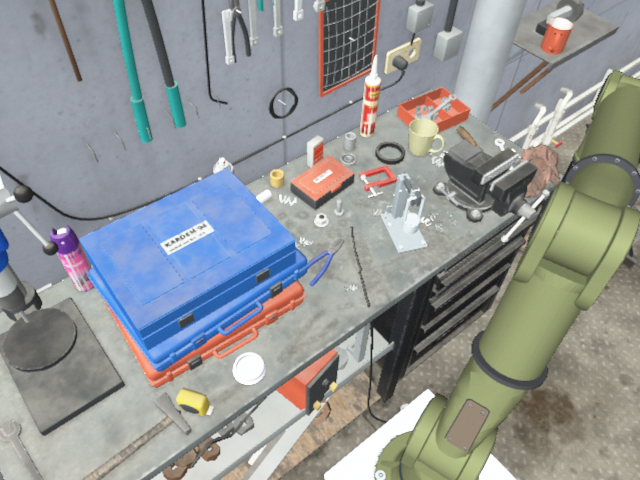

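The top view shows the hook stand at about (458,252) with the weight near (458,262), and the holder as a white ring at (177,300). The pliers are at (325,235), the nut at (373,178) and the bolt at (402,180). The scene view agrees: stand (408,215), holder (249,369).

Run:
```python
from h import *
a=cv2.imread('pics/top0.png')[200:305,410:510]; b=cv2.imread('pics/scene0.png')[160:265,365:465]
cv2.imwrite('pics/c1.png',np.hstack([cv2.resize(x,(400,420),interpolation=cv2.INTER_CUBIC) for x in(a,b)]))
for n in('top','scene'):
    d=np.load(f'pics/{n}0.npy'); P=pts(n,d)
    # holder
    u,v=(177,300) if n=='top' else (249,369)
    q=P[v-25:v+25,u-25:u+25].reshape(-1,3); q=q[(q[:,2]>.012)&(q[:,2]<.03)]
    q=q.astype(np.float32); print(n,'holder',len(q),cv2.minEnclosingCircle(q[:,:2]),q[:,2].max())
    sl=(slice(200,305),slice(410,510)) if n=='top' else (slice(160,265),slice(365,465))
    q=P[sl].reshape(-1,3)
    for lo,hi in((.006,.02),(.15,.162),(.163,.175),(.178,.2)):
        m=q[(q[:,2]>lo)&(q[:,2]<hi)].astype(np.float32)
        print(lo,len(m),cv2.minAreaRect(m[:,:2]) if len(m)>3 else '', m.mean(0))
```

```text
Traceback (most recent call last):
cv2.error: OpenCV(4.12.0) /io/opencv/modules/imgproc/src/shapedescr.cpp:201: error: (-215:Assertion failed) count >= 0 && (depth == CV_32F || depth == CV_32S) in function 'minEnclosingCircle'
```

View pics/c1.png

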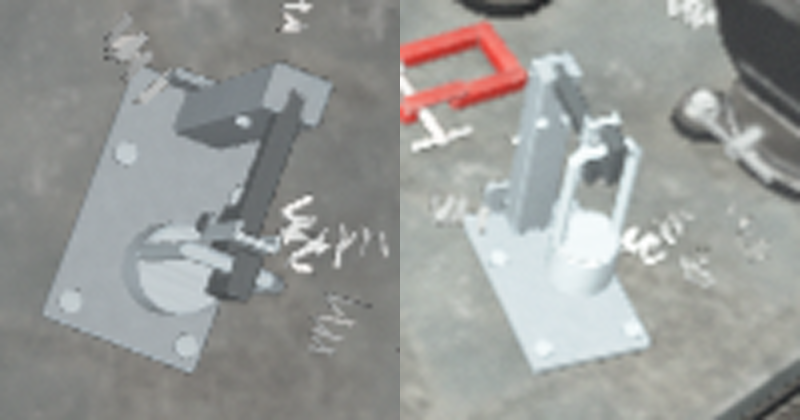

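The crop shows the stand's base corners in the top view at px (445,215.5), (421.3,278.8), (458.8,293.3). The post is at the upper right, the arm runs down the image to the nose, and the weight hangs below with its bail across the arm.

```bash
cat >> h.py <<'E'
def ray(n,u,v,z,ci=None):
    ci=ci or ctrl.camera_info(n);K=np.array(ci['intrinsics']);Rm=np.array(ci['R']);o=-Rm.T@np.array(ci['t'])
    w=Rm.T@np.linalg.solve(K,[u,v,1.]); return o+w*(z-o[2])/w[2]
E
python3 - <<'E'
from h import *
for n,C in(('top',[(445,215.5),(421.3,278.8),(458.8,293.3)]),('scene',[(381.3,214.5),(398.75,253),(427.5,246.3)])):
    d=np.load(f'pics/{n}0.npy'); P=pts(n,d); print(n,(d==0).mean())
    p=[ray(n,*c,.01) for c in C]; print(np.round(p,4).tolist(),[np.linalg.norm(p[i]-p[i+1]) for i in(0,1)])
    ctr=(p[0]+p[2])/2; ax=p[0]-p[1]; print('stand',ctr,np.degrees(np.arctan2(ax[1],ax[0])),'short',np.degrees(np.arctan2(*(p[1]-p[2])[1::-1])))
    u,v=(177,300) if n=='top' else (249,369)
    q=P[v-30:v+30,u-30:u+30].reshape(-1,3); q=q[(q[:,2]>.014)&(q[:,2]<.026)].astype(np.float32)
    print('holder',len(q)); 
    if len(q)>5: print(cv2.minEnclosingCircle(np.ascontiguousarray(q[:,:2])),np.median(q,0))
    im=cv2.imread(f'pics/{n}0.png'); g=(im.min(2)>200).astype(np.uint8); w=np.zeros_like(g); w[v-25:v+25,u-25:u+25]=g[v-25:v+25,u-25:u+25]
    c=max(cv2.findContours(w,0,1)[0],key=cv2.contourArea); e=cv2.fitEllipse(c); print(e,ray(n,*e[0],.02),ray(n,*e[0],.01))
    sl=(slice(200,305),slice(410,510)) if n=='top' else (slice(160,265),slice(365,465))
    q=P[sl].reshape(-1,3)
    for lo,hi in((.006,.016),(.15,.162),(.163,.175),(.178,.2)):
        m=np.ascontiguousarray(q[(q[:,2]>lo)&(q[:,2]<hi)].astype(np.float32))
        if len(m)>3: print(lo,len(m),cv2.minAreaRect(m[:,:2].copy()), m.mean(0))
E
```

```text
top 0.004140625
[[0.6222, -0.4443, 0.01], [0.4838, -0.3873, 0.01], [0.4503, -0.4687, 0.01]] [np.float64(0.14963841898813926), np.float64(0.08802339161615223)]
stand [ 0.53626296 -0.45653264  0.01      ] -22.38856781683017 short 67.60854717552894
holder 292
((0.459592342376709, 0.13288693130016327), 0.05284572392702103) [0.45018107 0.14614536 0.0200875 ]
((175.53939819335938, 300.5225830078125), (31.40595245361328, 32.53541564941406), 1.1446805000305176) [0.44908161 0.14727944 0.02      ] [0.44856378 0.15009362 0.01      ]
0.006 1889 ((0.5447828769683838, -0.4742653965950012), (0.22008566558361053, 0.22107765078544617), 87.71510314941406) [ 0.5353913  -0.45047757  0.01088953]
0.15 58 ((0.5531317591667175, -0.4423890709877014), (0.041914887726306915, 0.10819268226623535), 84.90889739990234) [ 0.5555227  -0.45056883  0.15662038]
0.163 491 ((0.5497410893440247, -0.4536762833595276), (0.049975864589214325, 0.11578566581010818), 73.91295623779297) [ 0.5620082  -0.46293885  0.17009488]
0.178 177 ((0.5131809115409851, -0.44434985518455505), (0.03346553444862366, 0.034424133598804474), 23.027
[... 512 characters left out ...]
62319946289) [0.44302945 0.15435635 0.02      ] [0.44757056 0.15211997 0.01      ]
0.006 1335 ((0.579688310623169, -0.5410187244415283), (0.29795747995376587, 0.4233241081237793), 48.33389663696289) [ 0.58032316 -0.49298698  0.01044952]
0.15 74 ((0.542502760887146, -0.4566199779510498), (0.050259172916412354, 0.11116915196180344), 60.75539016723633) [ 0.53889877 -0.4462024   0.15737723]
0.163 186 ((0.5474236607551575, -0.4489913880825043), (0.0480608195066452, 0.11591532826423645), 72.01533508300781) [ 0.5546075  -0.4556048   0.16852732]
0.178 84 ((0.5116714835166931, -0.43925899267196655), (0.032300226390361786, 0.04147564247250557), 31.356847763061523) [ 0.5087389  -0.43632948  0.18656546]
```

```bash
python3 -m handwheel '[[0.087,0,0,-0.05,0,0,0],[0.087,0.05,-0.01,-0.03,0,0,0],[0.087,0.055,-0.012,0,0,0,0],[0.087,0.055,-0.012,0,0,0,0],[0.087,0.055,-0.012,0,0,0,0],[0.087,0.055,-0.012,0,0,0,0],[0.087,0.055,-0.012,0,0,0,10.3],[0.087,0,0,0,0,0,10.3],[0.087,0,0,0,0,0,10.3],[0.087,0,0,0,0,0,10.3],[0.087,0,0,0,0,0,0]]'
python3 - <<'E'
from h import *
import json
s=st(); print(s['joint_positions']); ci=ctrl.camera_info('wrist'); snap('wrist','w1'); 
json.dump({k:np.array(v).tolist() for k,v in ci.items()},open('pics/w1.json','w')); print(ci)
E
```

```text
time: 1.48
position: [0.4929, -0.4458, 0.3019]
tool_rot: [-3.081, 0.612, 0.002]
ft_force: [0.3, 0.4, 0.5]
grip_width: 1.001
grip_force: 0.0
1.48 [ 0.4929 -0.4458  0.3019] [[0.924, -0.382, -0.001], [-0.382, -0.924, 0.001], [-0.001, -0.0, -1.0]] [0.3 0.4 0.5] 1.0006143685353919 0.0
[ 0.79999559  0.33594187 -0.14212201  1.27710666  0.04696251  1.53281525
 -1.29920972]
{'intrinsics': array([[352.45808363,   0.        , 314.88508317],
       [  0.        , 352.45808363, 238.55334676],
       [  0.        ,   0.        ,   1.        ]]), 'R': array([[-3.81771076e-01, -9.24256801e-01,  4.59615723e-04],
       [-8.92752922e-01,  3.68886802e-01,  2.58678851e-01],
       [-2.39255234e-01,  9.83457799e-02, -9.65963271e-01]]), 't': array([-0.22421011,  0.55233029,  0.63026128])}
```

View pics/w1.png

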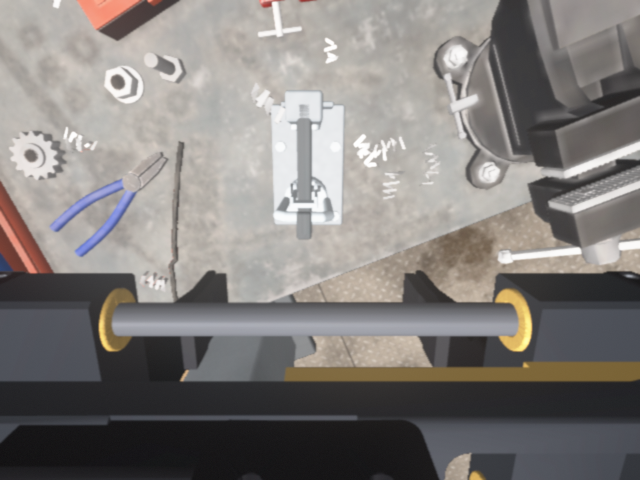

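The wrist view shows the stand aligned with the image: post at (304,107), arm down column 304, nose tip at (304,235), bail across at about row 205. I enlarge it.

Run:
```python
from h import *
a=cv2.imread('pics/w1.png')[85:245,260:360]
cv2.imwrite('pics/c2.png',cv2.resize(a,(375,600),interpolation=cv2.INTER_CUBIC))
P=pts('wrist',np.load('pics/w1.npy'))[85:245,260:360].reshape(-1,3)
for lo,hi in((.006,.014),(.164,.174),(.186,.196)):
    m=P[(P[:,2]>lo)&(P[:,2]<hi)]; r=np.radians(-22.5); ex=np.array([np.cos(r),np.sin(r)]); ey=np.array([-ex[1],ex[0]])
    x=m[:,:2]@ex; y=m[:,:2]@ey; print(lo,len(m),np.percentile(x,[1,50,99]),np.percentile(y,[1,50,99]))
```

```text
0.006 4467 [0.59497653 0.68136007 0.742825  ] [-0.25843559 -0.22774408 -0.16925126]
0.164 2447 [0.63967885 0.71312484 0.73762272] [-0.23556856 -0.21428513 -0.19463993]
0.186 618 [0.62417393 0.64075214 0.65752335] [-0.22506403 -0.21405703 -0.20388834]
```

View pics/c2.png

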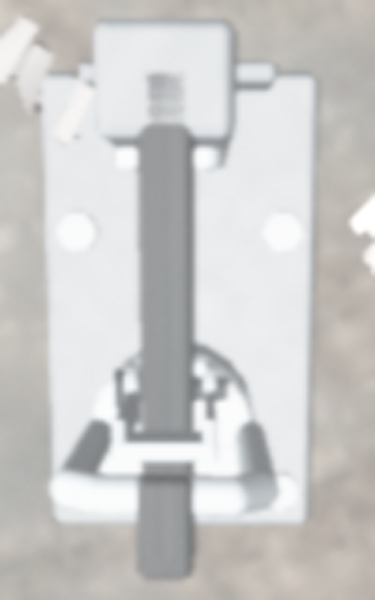

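The crop shows the nose front at row 239, columns 297-311 (z 0.192), the post's back edge at row 91, and the bail bar centred on row 216.5, spanning columns 273-334.

Run:
```python
from h import *
import json
ci=json.load(open('pics/w1.json'))
f=lambda c,r,z:ray('wrist',260+c/3.75,85+r/3.75,z,ci)
p={'nose(-46,192)':f(165,578,.192),'post back(69,170)':f(164,22,.170),'post front bottom?':f(165,137,.170),'bar':f(164,493,.1765),'barL':f(50,493,.1745),'barR':f(278,493,.1745),'plate corner R':f(305,522,.01),'plate L':f(58,522,.01),'plTL':f(45,75,.01),'plTR':f(315,75,.01)}
r=np.radians(-22.5); ex=np.array([np.cos(r),np.sin(r)]); ey=np.array([-ex[1],ex[0]])
for k,v in p.items(): print(k,np.round(v,4),'along',np.round([v[:2]@ex,v[:2]@ey],4))
d=p['post back(69,170)']-p['nose(-46,192)']; print(np.linalg.norm(d[:2]),np.degrees(np.arctan2(d[1],d[0])))
t=np.array(ctrl.get_state()['position'])[:2]; print('tcp along',t@ex,t@ey)
```

```text
nose(-46,192) [ 0.4933 -0.4368  0.192 ] along [ 0.6229 -0.2147]
post back(69,170) [ 0.5988 -0.4804  0.17  ] along [ 0.737  -0.2147]
post front bottom? [ 0.5777 -0.4717  0.17  ] along [ 0.7142 -0.2147]
bar [ 0.5078 -0.4422  0.1765] along [ 0.6384 -0.2142]
barL [ 0.5172 -0.4183  0.1745] along [ 0.6379 -0.1885]
barR [ 0.4977 -0.4656  0.1745] along [ 0.638  -0.2397]
plate corner R [ 0.4502 -0.4664  0.01  ] along [ 0.5944 -0.2587]
plate L [ 0.4835 -0.3858  0.01  ] along [ 0.5943 -0.1714]
plTL [ 0.6206 -0.4425  0.01  ] along [ 0.7427 -0.1713]
plTR [ 0.5872 -0.5234  0.01  ] along [ 0.7428 -0.2589]
0.11411857625689685 -22.472054432280522
tcp along 0.6260556754162568 -0.2232402509658923
```

```bash
python3 -m handwheel '[[0.087,0.0125,-0.0087,0,0,0,0],[0.087,0,0,0.03,0,0,0],[0.087,0,0,0.04,0,0,0],[0.087,0,0,0.04,0,0,0],[0.087,0,0,0.03,0,0,0],[0.087,0,0,0.027,0,0,0],[0.087,0,0,0,0,0,0],[0.087,0,0,0,0,0,0]]' 40
python3 - <<'E'
from h import *
s=st(); r=np.radians(-22.5); ex=np.array([np.cos(r),np.sin(r)]); ey=np.array([-ex[1],ex[0]]); t=np.array(s['position'])[:2]; print(t@ex-.6686,t@ey+.2147)
snap('scene','s2'); a=cv2.imread('pics/s2.png')[130:270,340:500]; cv2.imwrite('pics/c3.png',cv2.resize(a,(640,560),interpolation=cv2.INTER_CUBIC))
E
```

```text
time: 2.52
position: [0.5091, -0.4429, 0.1368]
tool_rot: [3.081, -0.613, 0.003]
ft_force: [0.1, 0.3, -0.6]
grip_width: 0.997
grip_force: 0.0
2.52 [ 0.5091 -0.4429  0.1368] [[0.924, -0.383, 0.002], [-0.383, -0.924, -0.001], [0.002, 0.0, -1.0]] [ 0.1  0.3 -0.6] 0.9967840252596533 0.0
-0.028729568898886004 0.00036397662867210245
```

View pics/c3.png

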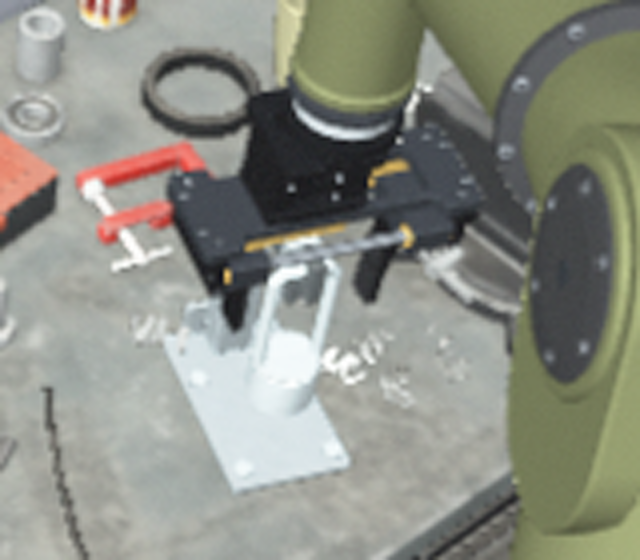

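The fingers straddle the bail legs, one on each side with free space. Closing now.

```bash
python3 -m handwheel '[[0.06,0,0,0,0,0,0],[0.06,0,0,0,0,0,0],[0.045,0,0,0,0,0,0],[0.045,0,0,0,0,0,0],[0.045,0,0,0,0,0,0],[0.045,0,0,0,0,0,0]]' 50
```

```text
time: 3.32
position: [0.508, -0.4426, 0.1356]
tool_rot: [-3.081, 0.615, 0.0]
ft_force: [-0.1, -0.3, 0.6]
grip_width: 0.581
grip_force: 50.0
```

```bash
python3 -m handwheel '[[0.045,0,0,-0.003,0,0,0],[0.045,0.002,0,0,0,0,0],[0.045,0.002,0,0,0,0,0],[0.045,0.002,0,0,0,0,0],[0.045,0.003,0,0,0,0,0],[0.045,0.003,0,0,0,0,0],[0.045,0.003,0,0,0,0,0],[0.045,0.002,0,0,0,0,0],[0.045,0,0,0,0,0,0],[0.045,0,0,0,0,0,0]]' 60
python3 - <<'E'
from h import *
import json
s=st(); r=np.radians(-22.5); ex=np.array([np.cos(r),np.sin(r)]); ey=np.array([-ex[1],ex[0]]); t=np.array(s['position'])[:2]; print(t@ex-.6686,t@ey+.2147)
F=np.array(s['ft_force']); print('F along',F[:2]@ex,F[:2]@ey)
snap('scene','s3'); a=cv2.imread('pics/s3.png')[175:255,375:445]
cv2.imwrite('pics/c4.png',cv2.resize(a,(525,600),interpolation=cv2.INTER_CUBIC))
E
```

```text
time: 4.58
position: [0.5235, -0.4492, 0.1387]
tool_rot: [3.081, -0.615, -0.001]
ft_force: [-5.2, 2.6, -0.5]
grip_width: 0.584
grip_force: 60.0
4.58 [ 0.5235 -0.4492  0.1387] [[0.923, -0.384, -0.0], [-0.384, -0.923, 0.0], [-0.0, 0.0, -1.0]] [-5.2  2.6 -0.5] 0.5840899948887484 60.00386787112802
-0.013014022646790857 -5.031964773499764e-06
F along -5.838109286455248 0.4151672443296824
```

View pics/c4.png

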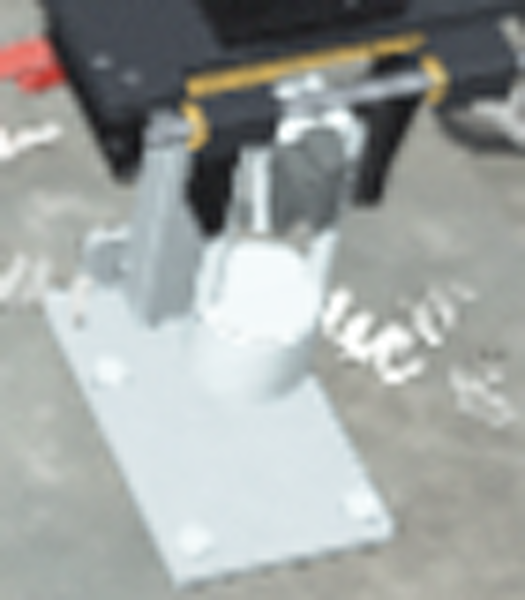

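The bar is pressed back: force is about −5.8 N, which matches the spring at about 0.3 rad, and the weight hangs upright beneath. I lift in small steps and watch the force.

```bash
python3 -m handwheel '[[0.045,0,0,-0.002,0,0,0],[0.045,0,0,-0.002,0,0,0],[0.045,0,0,-0.002,0,0,0],[0.045,0,0,0,0,0,0]]' 60;  python3 -m handwheel '[[0.045,0,0,-0.002,0,0,0],[0.045,0,0,-0.002,0,0,0],[0.045,0,0,-0.001,0,0,0],[0.045,0,0,0,0,0,0]]' 60
```

```text
time: 5.12
position: [0.5234, -0.4494, 0.1443]
tool_rot: [3.081, -0.616, -0.001]
ft_force: [-4.1, 1.6, -4.0]
grip_width: 0.583
grip_force: 60.0
time: 5.62
position: [0.524, -0.4494, 0.15]
tool_rot: [3.08, -0.615, 0.001]
ft_force: [-3.8, 1.1, -3.5]
grip_width: 0.58
grip_force: 60.0
```

```bash
python3 -m handwheel '[[0.045,0,0,-0.003,0,0,0],[0.045,0,0,-0.003,0,0,0],[0.045,0,0,-0.003,0,0,0],[0.045,0,0,-0.003,0,0,0],[0.045,0,0,-0.003,0,0,0],[0.045,0,0,0,0,0,0],[0.045,0,0,0,0,0,0]]' 60
python3 - <<'E'
from h import *
import json
s=st()
ci=ctrl.camera_info('top'); snap('top','t4'); snap('scene','s4'); P=pts('scene',np.load('pics/s4.npy')); 
a=cv2.imread('pics/s4.png')[165:255,375:450]; b=cv2.imread('pics/t4.png')[200:300,410:510]
cv2.imwrite('pics/c5.png',np.hstack([cv2.resize(a,(400,480),interpolation=cv2.INTER_CUBIC),cv2.resize(b,(400,480))]))
E
```

```text
time: 6.5
position: [0.5237, -0.4493, 0.1645]
tool_rot: [3.081, -0.615, 0.0]
ft_force: [-0.1, -0.1, -3.1]
grip_width: 0.578
grip_force: 60.0
6.5 [ 0.5237 -0.4493  0.1645] [[0.923, -0.384, 0.0], [-0.384, -0.923, -0.0], [0.0, 0.0, -1.0]] [-0.1 -0.1 -3.1] 0.5777870691124426 59.99379679095
```

View pics/c5.png

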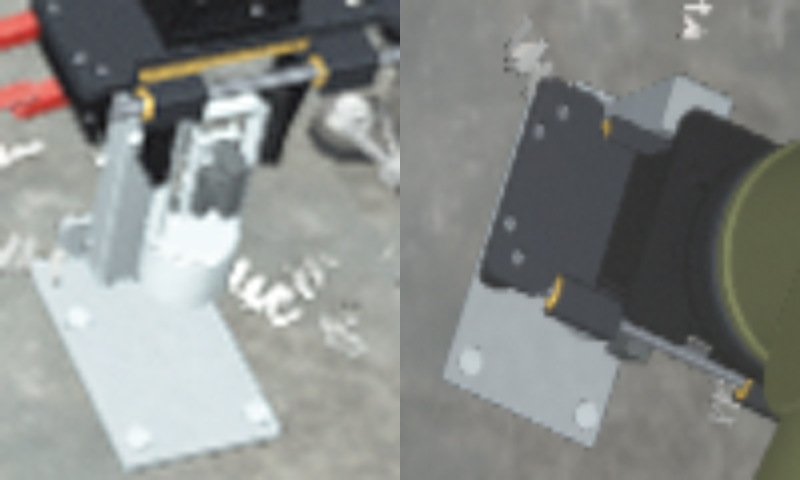

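Horizontal force is now zero, so the keeper has sprung free and the bar is above it. The weight hangs upright under the lug. Raise 3 mm more and move out over the lip, slowly at first.

```bash
python3 -m handwheel '[[0.045,0,0,-0.003,0,0,0],[0.045,-0.003,0,0,0,0,0],[0.045,-0.004,0,0,0,0,0],[0.045,-0.004,0,0,0,0,0],[0.045,-0.004,0,0,0,0,0]]' 60;  python3 -m handwheel '[[0.045,-0.006,0,0,0,0,0],[0.045,-0.008,0,0,0,0,0],[0.045,-0.01,0,0,0,0,0],[0.045,-0.012,0,0,0,0,0],[0.045,-0.015,0,0,0,0,0],[0.045,-0.016,0,0,0,0,0],[0.045,-0.008,0,0,0,0,0],[0.045,0,0,0,0,0,0]]' 60
```

```text
time: 7.22
position: [0.5094, -0.4434, 0.1675]
tool_rot: [3.081, -0.615, -0.0]
ft_force: [0.1, -0.2, -4.2]
grip_width: 0.579
grip_force: 60.0
time: 8.22
position: [0.44, -0.4148, 0.1679]
tool_rot: [3.08, -0.616, 0.001]
ft_force: [0.4, 0.5, -4.0]
grip_width: 0.574
grip_force: 60.0
```

Run:
```python
from h import *
P=pts('top',np.load('pics/top0.npy')); Q=P[60:330,20:300].reshape(-1,3)
for h in(.03,.06,.1,.15,.2,.25):
    m=Q[(Q[:,2]>h)&(Q[:,1]>-.02)&(Q[:,1]<.32)&(Q[:,0]>.35)]; print(h,len(m),m[:,0].min() if len(m) else '',m[:,1].min() if len(m) else '')
print('max',np.percentile(Q[:,2],99.9))
m=Q[(Q[:,2]>.1)]
for y in np.arange(0,.36,.04):
    k=m[abs(m[:,1]-y)<.01]; print(round(y,2),k[:,0].min() if len(k) else '', k[:,2].max() if len(k) else '')
```

```text
0.03 38429 0.41400001378107193 -0.01999919490886069
0.06 37775 0.41671325574630047 -0.01999919490886069
0.1 36482 0.5024121192463302 -0.01999919490886069
0.15 34421 0.5302611089838233 -0.01999919490886069
0.2 33936 0.5385335473436033 -0.01999919490886069
0.25 10314 0.54565237470156 -0.019823658236854603
max 1.1108373834391028
0.0 0.5248612585258151 0.2547066115655441
0.04 0.5317975750815702 0.2552674009992861
0.08 0.5050170662942604 0.25578828053907093
0.12 0.5039077651253063 0.2571065189017769
0.16 0.5028507974329266 0.2550902777626864
0.2 0.5197518032590492 0.25493248700261817
0.24 0.5163831321361272 0.25441881239892755
0.28 0.5194729244808091 0.2541652449011216
0.32 0.5220859182457088 0.25359527676352334
```

```bash
python3 -m handwheel '[[0.045,0,0,-0.025,0,0,0],[0.045,0,0,-0.05,0,0,0],[0.045,0,0,-0.05,0,0,0],[0.045,0,0,-0.015,0,0,0],[0.045,0,0,0,0,0,-7.5],[0.045,0,0,0,0,0,-7.5],[0.045,0,0,0,0,0,-7.5],[0.045,0,0,0,0,0,0]]' 60; python3 -c "
from h import *
st()"
```

```text
time: 9.22
position: [0.4404, -0.4144, 0.3057]
tool_rot: [-3.14, 0.004, 0.003]
ft_force: [-0.5, -0.4, -3.2]
grip_width: 0.578
grip_force: 60.0
9.22 [ 0.4404 -0.4144  0.3057] [[1.0, -0.003, -0.002], [-0.003, -1.0, 0.002], [-0.002, -0.002, -1.0]] [-0.5 -0.4 -3.2] 0.578033816350247 59.994753138162196
```

```bash
python3 -m handwheel '[[0.045,0,-0.02,0,0,0,0],[0.045,0,-0.04,0,0,0,0],[0.045,0,-0.05,0,0,0,0],[0.045,0,-0.05,0,0,0,0],[0.045,0,-0.05,0,0,0,0],[0.045,0,-0.05,0,0,0,0],[0.045,0,-0.05,0,0,0,0],[0.045,0,-0.05,0,0,0,0],[0.045,0,-0.05,0,0,0,0],[0.045,0,-0.03,0,0,0,0],[0.045,0,0,0,0,0,0],[0.045,0,0,0,0,0,0]]' 60
python3 - <<'E'
from h import *
import json
st(); ci=ctrl.camera_info('wrist'); snap('wrist','w5'); json.dump({k:np.array(v).tolist() for k,v in ci.items()},open('pics/w5.json','w'))
E
```

```text
time: 10.72
position: [0.4406, 0.0253, 0.3073]
tool_rot: [3.14, -0.003, -0.0]
ft_force: [0.2, -0.3, -3.6]
grip_width: 0.58
grip_force: 60.0
10.72 [0.4406 0.0253 0.3073] [[1.0, -0.002, -0.0], [-0.002, -1.0, -0.001], [-0.0, 0.001, -1.0]] [ 0.2 -0.3 -3.6] 0.5804347307788018 60.01012975350022
```

View pics/w5.png

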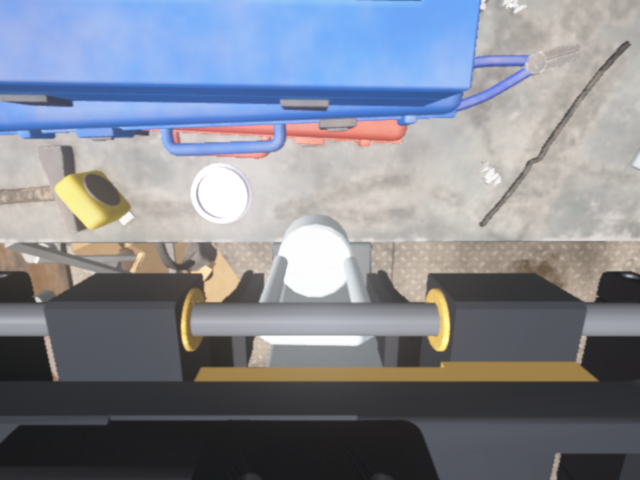

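The holder is at (221,193) with its white interior and a grey rim. The weight hangs upright between the fingers, its top face centred at about (315,262). I measure both precisely from pixels and depth.

Run:
```python
from h import *
import json
from scipy.optimize import least_squares
ci=json.load(open('pics/w5.json')); im=cv2.imread('pics/w5.png'); d=np.load('pics/w5.npy'); P=pts('wrist',d,ci)
g=im.min(2)
print('row193',[int(x) for x in g[193,184:260:2]]); print('col221',[int(x) for x in g[156:232:2,221]])
print('z row193',[int(1000*x) for x in P[193,184:260:2,2]])
w=np.zeros_like(g); w[155:232,183:260]=(g[155:232,183:260]>215); c=max(cv2.findContours(w,0,1)[0],key=cv2.contourArea); e=cv2.fitEllipse(cv2.convexHull(c)); print(e,[np.round(ray('wrist',*e[0],z,ci),4) for z in(.006,.02)])
q=P[155:232,183:260].reshape(-1,3); q=q[(q[:,2]>.014)&(q[:,2]<.024)]
q=q[np.hypot(*(q[:,:2]-np.median(q[:,:2],0)).T)<.06]; f=least_squares(lambda p:np.hypot(q[:,0]-p[0],q[:,1]-p[1])-p[2],[.448,.15,.033],loss='soft_l1',f_scale=.002); print('ring',len(q),f.x)
t=P[245:290,300:330].reshape(-1,3); z0=np.median(t[:,2]); t=t[abs(t[:,2]-z0)<.006]; A=np.c_[t[:,:2]-t[:,:2].mean(0),np.ones(len(t))]; print('wtop',z0,np.linalg.lstsq(A,t[:,2],rcond=None)[0])
print('z col315',[int(1000*x) for x in P[210:300:4,315,2]]); print('z row262',[int(1000*x) for x in P[262,270:362:4,2]])
a=P[200:300,265:365].reshape(-1,3); a=a[abs(a[:,2]-z0)<.006]; print('wtop extents',np.percentile(a,[1,99],axis=0), cv2.minEnclosingCircle(a[:,:2].astype(np.float32).copy()))
```

```text
row193 [207, 208, 208, 232, 255, 254, 186, 232, 255, 255, 255, 255, 255, 255, 255, 255, 255, 255, 255, 255, 255, 255, 255, 255, 255, 255, 255, 255, 255, 255, 255, 249, 191, 223, 207, 210, 213, 213]
col221 [152, 212, 214, 222, 252, 243, 254, 255, 255, 255, 255, 255, 255, 255, 255, 255, 255, 255, 255, 255, 255, 255, 255, 255, 255, 255, 255, 255, 255, 255, 254, 241, 255, 255, 210, 208, 209, 210]
z row193 [2, 2, 1, 0, 22, 22, 16, 8, 7, 8, 6, 6, 7, 8, 8, 7, 7, 8, 8, 8, 6, 8, 8, 8, 7, 6, 8, 7, 6, 22, 21, 21, 9, 8, 2, 1, 2, 3]
((226.8025360107422, 188.7317657470703), (62.9555549621582, 78.69918060302734), 56.560909271240234) [array([0.455 , 0.1404, 0.006 ]), array([0.4567, 0.1369, 0.02  ])]
ring 863 [0.44915105 0.14695736 0.03279796]
wtop 0.2636618375601407 [-0.00488782 -0.00337318  0.26366278]
z col315 [2, 228, 243, 255, 261, 263, 263, 262, 262, 263, 263, 264, 263, 264, 265, 263, 264, 263, 263, 263, 263, 263, -406]
z row262 [-844, 274, 277, 275, 269, 262, 262, 264, 262, 262, 263, 263, 264, 263, 264, 264, 262, 264, 263, 272, 274, 272, -740]
wtop extents [[0.41853132 0.0037359  0.26123676]
 [0.46270572 0.04608278 0.26707557]] ((0.44139859080314636, 0.025011252611875534), 0.025480002164840698)
```

```bash
python3 -m handwheel '[[0.045,0,0,0,0,0,-10],[0.045,0,0,0,0,0,-10],[0.045,0,0,0,0,0,-10],[0.045,0,0,0,0,0,-10],[0.045,0,0,0,0,0,-10],[0.045,0,0,0,0,0,-10],[0.045,0,0,0,0,0,-10],[0.045,0,0,0,0,0,-10],[0.045,0,0,0,0,0,-10]]' 60; python3 -m handwheel '[[0.045,0,0,0,0,0,-10],[0.045,0,0,0,0,0,-10],[0.045,0,0,0,0,0,-10],[0.045,0,0,0,0,0,-10],[0.045,0,0,0,0,0,-10],[0.045,0,0,0,0,0,-10],[0.045,0,0,0,0,0,-10],[0.045,0,0,0,0,0,-10],[0.045,0,0,0,0,0,-10],[0.045,0,0,0,0,0,0]]' 60; python3 -c "
from h import *
s=st(); print(s['joint_positions'])"
```

```text
time: 11.9
position: [0.4411, 0.0241, 0.3072]
tool_rot: [-2.22, -2.222, 0.001]
ft_force: [0.6, 0.2, -3.9]
grip_width: 0.576
grip_force: 60.0
time: 13.15
position: [0.4411, 0.0244, 0.3072]
tool_rot: [-0.009, -3.141, -0.0]
ft_force: [-0.6, 0.5, -3.6]
grip_width: 0.577
grip_force: 60.0
13.15 [0.4411 0.0244 0.3072] [[-1.0, 0.006, -0.001], [0.006, 1.0, 0.0], [0.001, 0.0, -1.0]] [-0.6  0.5 -3.6] 0.5770507005064528 60.00922277569771
[ 0.26768303 -0.14688896 -0.33753064  1.78146045 -0.04869545  1.49951524
  1.50206939]
```

```bash
python3 -m handwheel '[[0.045,-0.003,0.02,0,0,0,0],[0.045,-0.003,0.04,0,0,0,0],[0.045,-0.003,0.04,0,0,0,0],[0.045,0,0.022,0,0,0,0],[0.045,0,0,0.03,0,0,0],[0.045,0,0,0.04,0,0,0],[0.045,0,0,0.04,0,0,0],[0.045,0,0,0.03,0,0,0],[0.045,0,0,0.01,0,0,0],[0.045,0,0,0,0,0,0],[0.045,0,0,0,0,0,0]]' 60
python3 - <<'E'
from h import *
s=st(); print(s['joint_positions']); snap('scene','s6'); snap('wrist','w6')
cv2.imwrite('pics/c6.png',np.hstack([cv2.resize(cv2.imread('pics/s6.png')[230:430,150:350],(400,400),interpolation=cv2.INTER_CUBIC),cv2.resize(cv2.imread('pics/w6.png')[100:400,170:470],(400,400))]))
E
```

```text
time: 14.52
position: [0.4516, 0.1475, 0.159]
tool_rot: [0.004, 3.139, 0.001]
ft_force: [0.5, -0.7, -3.0]
grip_width: 0.578
grip_force: 60.0
14.53 [0.4516 0.1475 0.159 ] [[-1.0, 0.003, 0.002], [0.003, 1.0, 0.001], [-0.002, 0.001, -1.0]] [ 0.5 -0.7 -3. ] 0.5780554847667023 60.00867478083819
[ 0.14679743  0.01057298 -0.51756415  1.93995182  0.00606531  1.1899324
  1.19513321]
```

View pics/c6.png

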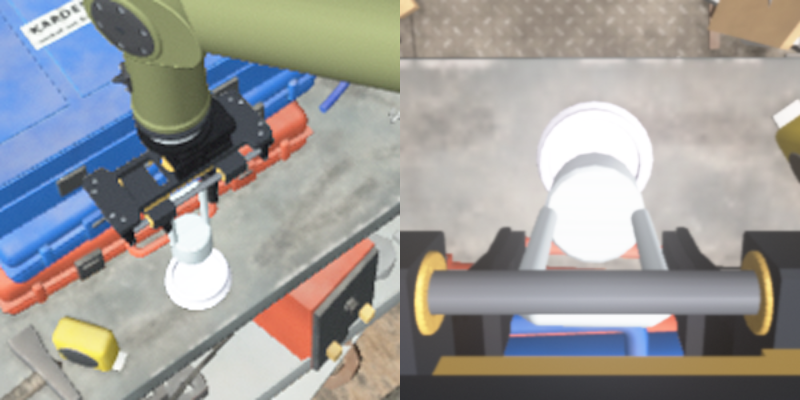

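The weight hangs upright directly above the holder, with the gripper clear of the case. Lowering.

```bash
python3 -m handwheel '[[0.045,0.001,-0.0005,0.015,0,0,0],[0.045,0,0,0.02,0,0,0],[0.045,0,0,0.015,0,0,0],[0.045,0,0,0.008,0,0,0],[0.045,0,0,0,0,0,0]]' 60; python3 -m handwheel '[[0.045,0,0,0.003,0,0,0],[0.045,0,0,0.002,0,0,0],[0.045,0,0,0.001,0,0,0],[0.045,0,0,0,0,0,0]]' 60;  python3 -m handwheel '[[0.045,0,0,0.001,0,0,0],[0.045,0,0,0.001,0,0,0],[0.045,0,0,0,0,0,0]]' 60
```

```text
time: 15.25
position: [0.449, 0.1467, 0.0989]
tool_rot: [-0.002, -3.14, 0.0]
ft_force: [0.5, 0.2, -3.6]
grip_width: 0.579
grip_force: 60.0
time: 15.75
position: [0.4495, 0.1468, 0.0936]
tool_rot: [0.002, 3.141, -0.0]
ft_force: [-0.2, -0.8, -3.1]
grip_width: 0.578
grip_force: 60.0
time: 16.12
position: [0.4496, 0.1468, 0.0917]
tool_rot: [0.002, 3.141, -0.0]
ft_force: [-0.8, -0.5, -1.6]
grip_width: 0.575
grip_force: 60.0
```

Contact is starting (−3.1 → −1.6 N); half a millimetre at a time now.

```bash
python3 -m handwheel '[[0.045,0,0,0.0005,0,0,0],[0.045,0,0,0,0,0,0]]' 60;  python3 -m handwheel '[[0.045,0,0,0.0005,0,0,0],[0.045,0,0,0,0,0,0]]' 60
```

```text
time: 16.38
position: [0.4498, 0.1469, 0.0917]
tool_rot: [0.002, 3.141, -0.0]
ft_force: [-0.9, -1.0, 3.1]
grip_width: 0.58
grip_force: 60.0
time: 16.62
position: [0.45, 0.1469, 0.0916]
tool_rot: [0.002, 3.14, -0.0]
ft_force: [-3.1, -0.5, 8.2]
grip_width: 0.578
grip_force: 60.1
```

Seated (the force has reversed to push up). Back off the press, open gently and evenly, then withdraw straight up.

```bash
python3 -m handwheel '[[0.045,0,0,-0.0008,0,0,0],[0.045,0,0,0,0,0,0]]' 10;  python3 -m handwheel '[[0.055,0,0,0,0,0,0],[0.06,0,0,0,0,0,0],[0.07,0,0,0,0,0,0],[0.087,0,0,0,0,0,0],[0.087,0,0,0,0,0,0],[0.087,0,0,0,0,0,0]]'; python3 -m handwheel '[[0.087,0,0,-0.015,0,0,0],[0.087,0,0,-0.03,0,0,0],[0.087,0,0,-0.04,0,0,0],[0.087,0,0,-0.05,0,0,0],[0.087,0,0,-0.05,0,0,0],[0.087,0,0,-0.03,0,0,0],[0.087,0,0,0,0,0,0]]'
python3 - <<'E'
from h import *
import json
ci=ctrl.camera_info('wrist'); snap('wrist','w7'); snap('scene','s7'); snap('top','t7')
a=cv2.resize(cv2.imread('pics/s7.png')[300:420,190:310],(400,400),interpolation=cv2.INTER_CUBIC); b=cv2.resize(cv2.imread('pics/w7.png')[60:360,170:470],(400,400))
cv2.imwrite('pics/c7.png',np.hstack([a,b]))
P=pts('wrist',np.load('pics/w7.npy'),ci).reshape(-1,3)
for z,t in((.046,.006),(.135,.006)):
    q=P[(abs(P[:,2]-z)<t)&(np.hypot(P[:,0]-.449,P[:,1]-.147)<.05)]
    if len(q)>5: print(z,len(q),q.mean(0),cv2.minEnclosingCircle(q[:,:2].astype(np.float32).copy()),np.linalg.lstsq(np.c_[q[:,:2]-q[:,:2].mean(0),np.ones(len(q))],q[:,2],rcond=None)[0])
E
```

```text
time: 16.88
position: [0.4498, 0.1471, 0.0916]
tool_rot: [0.002, 3.141, 0.001]
ft_force: [-0.9, 0.0, 3.7]
grip_width: 0.59
grip_force: 10.0
time: 17.62
position: [0.4494, 0.1468, 0.0913]
tool_rot: [0.002, 3.142, -0.0]
ft_force: [0.5, 0.4, 0.6]
grip_width: 0.981
grip_force: 0.0
time: 18.5
position: [0.4507, 0.1475, 0.31]
tool_rot: [0.002, 3.135, 0.002]
ft_force: [-0.4, 0.6, 0.1]
grip_width: 1.001
grip_force: 0.0
0.046 875 [0.44453814 0.14627366 0.04773531] ((0.4469796419143677, 0.14623819291591644), 0.024307526648044586) [0.03542749 0.00128853 0.04773531]
0.135 438 [0.44932761 0.14641912 0.1349327 ] ((0.4494704008102417, 0.14599347114562988), 0.024547331035137177) [ 0.19096189 -0.00762101  0.1349327 ]
```

View pics/c7.png

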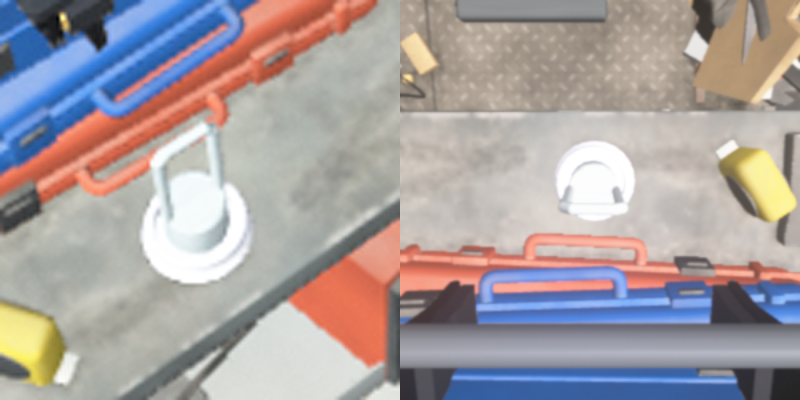

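The weight stands upright and centred in the holder, with its top face at z about 0.047 and the bail upright. The gripper is well clear. Handing in.

```bash
python3 -c "
from bench import ctrl
print(ctrl.close_job())"
```

```text
the job is handed in; nothing more can be done
None
```

The weight is off the hook and standing upright in the round holder; its own bail pressed the keeper back, and it was lowered rather than dropped. No loose parts were handled, and the job was handed in at about 18.6 s of robot time.

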